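# Turn the scraper round and put it away in its slot

### The arm

A 6-joint arm with a two-finger parallel gripper is mounted at the origin on a cart in front of the work surface, level with it; the furniture and walls round the work are solid. World frame = base frame: x ahead of the robot, y to its left, z up, the work surface at z = 0. Lengths are in m, angles in rad, forces in N, time in s.
With the tool pointing down it reaches from about 0.35 to 0.875 m from the base axis. Payload 15.5 kg.
Tool frame: the origin (TCP) lies midway between the tips of the shut fingers; the grasp point (between the pads) lies 19 mm behind it; z points along the fingers, y is the line along which they close (so a half turn about z gives the same grasp; the last joint's range is limited). The gripper opens to 85 mm and grips with 20 to 120 N. Pads are 22 mm wide; open, the fingers measure 114 mm over their backs; the gripper's body (76 mm by 85 mm) begins 54 mm behind the grasp point. The pads swing forward as they close: fully open they stand 13 mm farther back than shut.
Start: joints at [1.21, 0.494, 1.345, -0, 1.302, -0.096], TCP at [0.164, 0.603, 0.231] pointing down, gripper open.
Joint ranges: [-2.91, 2.91], [-0.82, 2.16], [0.22, 2.67], [-1.22, 4.37], [0.12, 2.79], [-3.08, 3.08]. Speed limits (rad/s): [1.89, 1.89, 2.57, 3.01, 3.01, 3.01].

### API

Orientations are given as a unit quaternion [w, x, y, z].
In Python, from plant import * gives the robot as it stands.
- The arm moves only by the shell command python3 -m handwheel 'ROWS' [OPENING] [FORCE]. ROWS is JSON, a list of rows, each an object with "linear": the shift along the tool's x, y, z in m, a list of three; "turn": the turn about the tool's z in degrees. In form: [{"linear": [tx, ty, tz], "turn": turn}, ...]. A call has 1 to 8 rows; each row is the pose to reach, as a shift and turn from the pose commanded when the call began, along the tool's axes at that moment; what a row does not reach only later rows make up. A row lasts 1/12 s, in which the tool goes at most 41.7 mm and 7.16 degrees, less where a joint would pass 70% of its speed; a pose out of reach is approached as far as the arm can. A call with a gripper value outside its range is refused whole. OPENING is the opening, from 0 (shut) to 1 (fully open), set as the call begins (- or left out, the last holds). The fingers move at their own pace and stop on an object; FORCE is the grip in N (left out, the last holds). Time passes only in rows, so rows that repeat a pose let the fingers close. It gives the time, the measured TCP pose, the force, the opening and the grip force at its end, in the units of the state.
- read_state(): the state, without advancing time (a new reading comes with each control period).
- camera(name): name is "side" or "top" or "wrist"; returns (picture, depth): 480x640x3 uint8, red, green, blue; 480x640 float32, m along the optical axis (not along the pixel's ray), 0 where there is no reading.
- camera_params(name): a dict with "mtx" (3x3 intrinsics, pixels), "eye" and "attitude" of the camera in the world; the wrist camera has in their place "tool_from_camera" (4x4, takes a point from camera to tool coordinates, whose origin is the TCP and whose axes are the flange's). Camera axes: x right, y down, z forward; pixel columns grow to the right and rows downward; lengths in m; the calibration is good to about 2 mm. The wrist camera is an equidistant fisheye: a pixel r from the principal point sees the ray r / f radians off the axis. A picture is of the moment at which its call begins: read the wrist's pose just before it. camera_params takes no time and is no camera call.
- sign_off(): hands the job in; it is judged then, once.
The state is a dict: "clock": time; "joint_positions": joint angles; "joint_vel": joint speeds; "effort": joint torques, N m; "position": TCP position; "orientation": TCP orientation; "force": force on the tool from outside, world axes, zero at the start; "wrist_torque": the same for the moment, N m; "gripper_width": opening from 0.0 (shut) to 1.0 (fully open); "grasp_force": force on a finger pad.
Only numpy, scipy, OpenCV 4.12 (cv2) and the standard library are available. Lean on these libraries where they do the work, as an engineer would, in place of code of your own. Each camera call takes 0.05 s, during which the arm holds its last target. There are 200 camera calls.

### The job

The wide scraper has been left handle first in a pocket of the screwdriver block, with its blade sticking out. Draw it out, turn it round, and slide it blade first into the empty wide slot of the slotted block, all the way in until the handle meets the block. Leave the small scraper stored in the narrow slot beside it, and let go of the wide scraper.

Things in the scene. Friction and masses are not known exactly. Their poses are not given: they have to be found in the camera images.
- scraper: Wide scraper, 140 g, 176 mm: flat steel blade 50 wide, 88 long, 4 thick (last 4 mm only 42 wide); dark wooden handle 28 wide, 22 thick, 88 long; both faces alike. Origin: at the shoulder between blade and handle, mid-width, mid-thickness. +x along the handle, -x along the blade, y across the width, z across the thickness. Lying flat it rests on its handle, blade level, origin 11 mm up
- scraper_tip (a point): Middle of the scraper's free blade edge, at (-88, 0, 0) mm in the scraper's frame
- scraper_grip (a point): Middle of the scraper's handle, at (46, 0, 0) mm in the scraper's frame, 28 mm across. At the start it is inside the pocket and out of reach; only the blade, 50 mm across, can be taken then
- slot_block: Slotted block, wood, fixed, 150 wide, 100 deep, 80 mm high at the front. Origin on the bench under it; -x is its front, z up. Both slots slope 20 degrees down into it from the front, open through the back. Their common floor is a ledge that sticks out 15 mm in front of the cover board (12 mm thick); ledge and board are bevelled by 4 mm at the mouth; side strips begin 12 mm in
- wide_slot: Empty wide slot; frame fixed to the block. Origin: middle of the mouth at the ledge's front end, 65 mm above the bench. +x points down into the slot, y along its width, z square to its flat sides. 57 mm wide (y), 8 mm high (z -4 to 4), 100 long. Home: handle's shoulder against the ledge's front, blade tip at x = 88 mm, handle outside, drooping up to 3 degrees. Narrow slot centre at y = -74 mm
- pocket_block: Screwdriver block, wood, fixed, 108 wide, 100 deep, 95 mm high at the front, with two square pockets side by side, 52 mm apart, sloping 20 degrees down into it from the front. Origin on the bench under it; -x is its front, z up. The bench within 120 mm of its front is clear, enough to lay the scraper down across it
- pocket: The pocket that holds the scraper's handle at the start; frame fixed to the block. Origin: centre of its mouth, 70 mm above the bench; +x points down into the pocket, y across. 36 wide, 30 high, 80 mm deep. The scraper starts loose in it, its x along the pocket's x, its shoulder 9 mm outside the mouth. The empty pocket's centre is at y = -52 mm
- small_scraper: Small scraper, stored rightly in the narrow slot: blade 30 mm wide, handle 24 wide, 20 thick, 80 long, standing out of the block, 48 mm clear of where the wide scraper's handle goes. Origin: its shoulder, at the mouth of its slot; its handle runs along its own -x. To be left alone
Things that resemble listed ones, but are neither listed nor needed, are in the scene too. What is shaped like the slot_block but green is not meant.

How it is judged:
By the outcome, as a careful person would: the job done as asked, in the order asked, and still so for the second after the job is handed in, with the robot touching nothing.
It also fails if it takes over 61 s, if anything falls off the work surface, if the arm or the gripper's body presses on something with over 40 N, if the wrist force passes 120 N, or if a joint passes its speed limit or range.

## Working session

There is one attempt and no reset: what is moved stays moved. The work goes in short steps, Python scripts to look and compute and a shell command to move; the robot and the scene stay as the last step left them, time stands still between calls to the robot, and variables do not carry over. Pictures are saved under pics/ and viewed, at most 10 in all, crops included, and the job is handed in when it is done.

```bash
mkdir -p pics; ls
python3 - <<'E'
from plant import *
import cv2,numpy as np
s=read_state();print(s)
for n in("side","top"):
    p=camera_params(n);print(n,p)
    im,d=camera(n);np.savez(f"pics/{n}0.npz",im=im,d=d)
    cv2.imwrite(f"pics/{n}0.png",im[:,:,::-1])
print(camera_params("wrist"))
E
```

```text
pics
{'clock': 0.0, 'joint_positions': array([ 1.21047135e+00,  4.94205065e-01,  1.34609901e+00, -2.25476560e-05,
        1.30247399e+00, -9.54723907e-02]), 'joint_vel': array([ 0.00035635,  0.0010528 , -0.00085509,  0.00212538,  0.00024287,
        0.00020163]), 'effort': array([ 1.22182637e-04, -8.82162380e+01, -3.83839560e+01, -5.34324390e-04,
        1.07983395e-02,  1.51310218e-05]), 'position': array([0.16347311, 0.60289562, 0.23069752]), 'orientation': array([-1.23322522e-04,  1.32036587e-01,  9.91244666e-01, -5.79833787e-04]), 'force': array([ 0.08135953, -0.4361621 ,  0.55631446]), 'wrist_torque': array([ 0.00014945, -0.00374577,  0.02049086]), 'grasp_force': 0.0, 'gripper_width': 0.9970210746367789}
side {'mtx': array([[537.21595677,   0.        , 320.1022456 ],
       [  0.        , 537.21595677, 244.53940728],
       [  0.        ,   0.        ,   1.        ]]), 'eye': array([ 0.2566856 , -0.74248728,  0.61067393]), 'attitude': array([-0.54805987,  0.82949902, -0.09373651,  0.05268027])}
top {'mtx': array([[563.71385421,   0.        , 328.62630831],
       [  0.        , 563.71385421, 229.54368864],
       [  0.        ,   0.        ,   1.        ]]), 'eye': array([0.38382369, 0.4311404 , 1.20991719]), 'attitude': array([ 0.03731179, -0.70052279,  0.71137965, -0.04259853])}
{'mtx': array([[371.64829954,   0.        , 324.85791345],
       [  0.        , 371.64829954, 239.89319996],
       [  0.        ,   0.        ,   1.        ]]), 'tool_from_camera': array([[ 5.55369901e-04, -9.65272716e-01, -2.61243708e-01,
         6.65590614e-02],
       [ 9.99999076e-01,  8.60178708e-04, -1.05241827e-03,
         4.51150348e-04],
       [ 1.24058691e-03, -2.61242882e-01,  9.65272302e-01,
        -1.43025008e-01],
       [ 0.00000000e+00,  0.00000000e+00,  0.00000000e+00,
         1.00000000e+00]])}
```

View pics/top0.png

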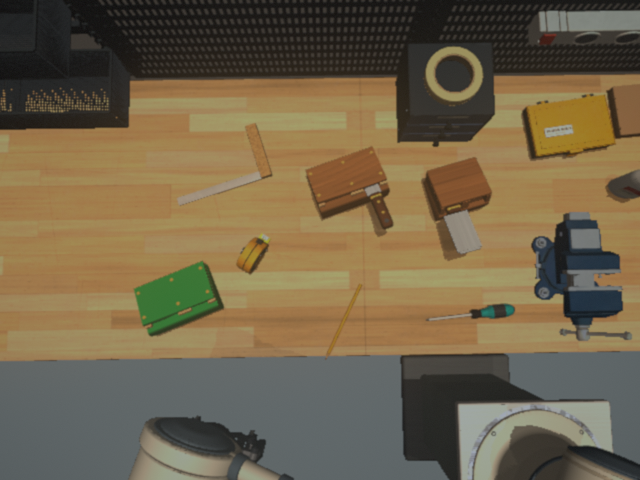

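View pics/side0.png

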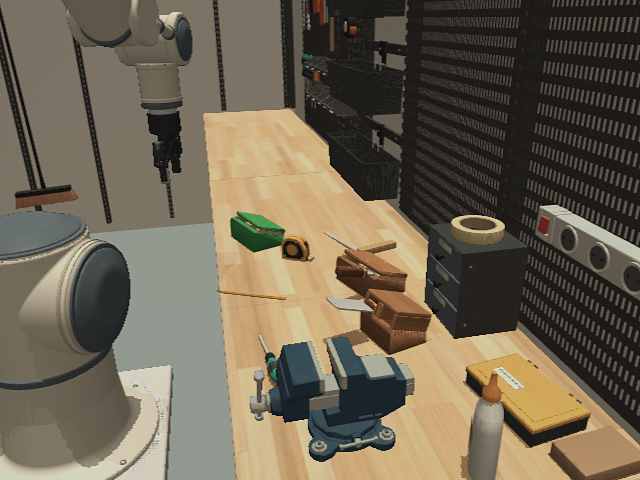

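The top view shows the slotted block near (347,182), with the small scraper's handle at (380,207). The pocket block is near (458,187), with the wide blade at (462,232). The green decoy is at (178,297). I'll crop the depth into world points next.

```bash
cat > h.py <<'E'
import numpy as np,cv2
from scipy.spatial.transform import Rotation as R
def q(a): return R.from_quat([a[1],a[2],a[3],a[0]])
def world(d,p):
    v,u=np.mgrid[:480,:640];K=p["mtx"]
    c=np.stack([(u-K[0,2])/K[0,0]*d,(v-K[1,2])/K[1,1]*d,d],-1)
    return c@q(p["attitude"]).as_matrix().T+p["eye"]
E
python3 - <<'E'
from plant import *
from h import *
o=[]
for n,box in(("top",(295,140,500,260)),("side",(315,225,440,355))):
    z=np.load(f"pics/{n}0.npz");im=z["im"];x0,y0,x1,y1=box
    W=world(z["d"],camera_params(n))
    if n=="top": print("bench z",np.median(W[300:340,240:320,2]))
    o.append(cv2.resize(im[y0:y1,x0:x1,::-1],None,fx=3.8 if n=="top" else 4.5,fy=3.8 if n=="top" else 4.5,interpolation=cv2.INTER_CUBIC))
    cv2.imwrite(f"pics/{n}c.png",o[-1]);print(o[-1].shape)
    hsv=cv2.cvtColor(im,cv2.COLOR_RGB2HSV)
    if n=="top":
        for (u,v) in((347,182),(325,195),(370,160),(312,178),(373,150),(374,190),(386,220),(458,180),(446,222),(474,250),(462,232),(455,220),(468,246)):
            print(u,v,im[v,u],hsv[v,u],W[v,u].round(4))
E
```

```text
bench z 0.0007577015151029043
(456, 779, 3)
347 182 [133  85  47] [ 13 165 133] [0.6106 0.3824 0.0718]
325 195 [133  85  49] [ 13 161 133] [0.5839 0.4279 0.0735]
370 160 [140  89  50] [ 13 164 140] [0.6593 0.3328 0.0579]
312 178 [136  88  50] [ 13 161 136] [0.6233 0.4544 0.056 ]
373 150 [140  93  53] [ 14 158 140] [0.6814 0.3258 0.0549]
374 190 [152 142 129] [ 17  39 152] [0.5946 0.3266 0.064 ]
386 220 [81 74 64] [18 54 81] [0.5277 0.3071 0.0962]
458 180 [130  82  46] [ 13 165 130] [0.6094 0.1566 0.0822]
446 222 [128 120 107] [ 19  42 128] [0.5239 0.1838 0.0794]
474 250 [134 119  96] [ 18  72 134] [0.4647 0.1353 0.1006]
462 232 [146 139 126] [ 20  35 146] [0.5021 0.1546 0.0888]
455 220 [146 138 125] [ 19  37 146] [0.5282 0.1646 0.0757]
468 246 [147 139 126] [ 19  36 147] [0.4729 0.1465 0.0994]
(585, 562, 3)
```

View pics/topc.png

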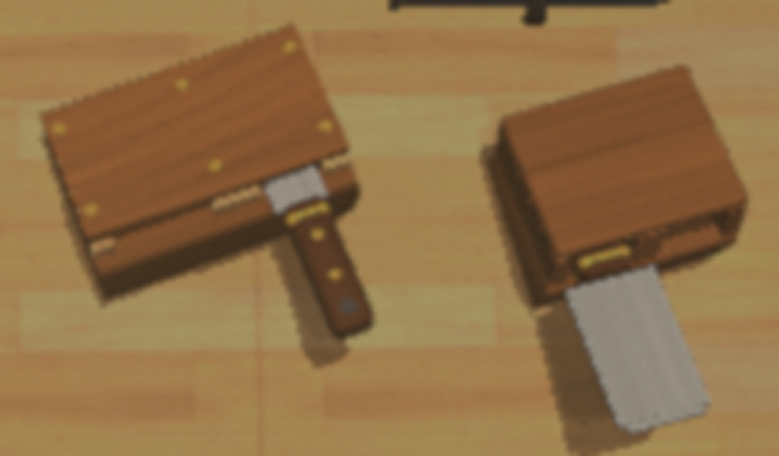

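View pics/sidec.png

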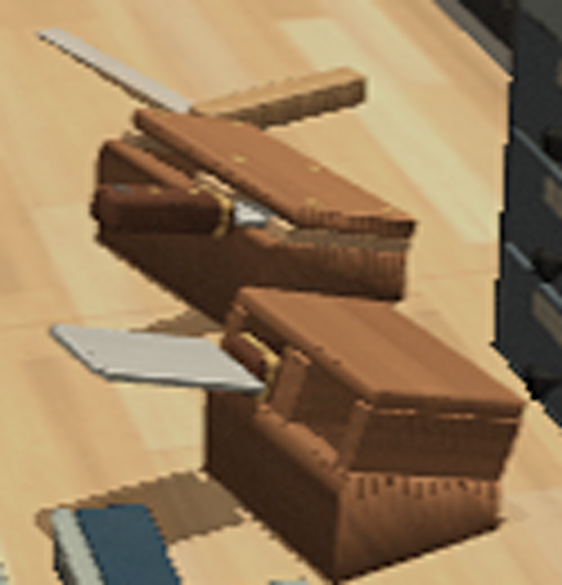

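The crops are clear. The wide slot lies between the light strips at crop (103,246) and (238,198). The blade tip is at crop (665,420), sloping up out of the left pocket. Next I'll fit planes and rectangles.

```bash
cat >> h.py <<'E'
def planefit(P,n_it=6,tol=.004):
    m=np.ones(len(P),bool)
    for _ in range(n_it):
        c=P[m].mean(0);n=np.linalg.svd(P[m]-c,full_matrices=False)[2][2];n*=np.sign(n[2])
        r=(P-c)@n;m=abs(r)<tol
    return c,n,m
def rect(P,c,n):
    h=np.cross(n,[0,0,1.]);h/=np.linalg.norm(h);d=np.cross(n,h)   # h horizontal, d along slope
    if d[2]>0: d=-d
    h=np.cross(n,d)
    uv=np.stack([(P-c)@d,(P-c)@h],-1).astype(np.float32)
    (cx,cy),s,a=cv2.minAreaRect(uv*1000)
    return d,h,c+(cx*d+cy*h)/1000,s,a,uv
E
python3 - <<'E'
from plant import *
from h import *
z=np.load("pics/top0.npz");im=z["im"];p=camera_params("top");W=world(z["d"],p)
hsv=cv2.cvtColor(im,cv2.COLOR_RGB2HSV)
def reg(x0,y0,x1,y1):
    m=np.zeros((480,640),bool);m[y0:y1,x0:x1]=1;return m
brown=(hsv[...,0]<17)&(hsv[...,1]>140)&(hsv[...,2]<165)
for name,m in(("slotboard",brown&reg(300,140,392,205)&(W[...,2]>.04)),
              ("blade",(hsv[...,1]<75)&(hsv[...,2]>100)&reg(438,205,490,262)&(W[...,2]>.05)),
              ("smallhandle",(hsv[...,2]<110)&reg(365,190,396,235)&(W[...,2]>.06)),
              ("pockettop",brown&reg(425,155,492,215)&(W[...,2]>.06))):
    P=W[m];c,n,k=planefit(P);d,h,ctr,s,a,uv=rect(P[k],c,n)
    print(name,len(P),k.sum(),"n",n.round(3),"tilt",np.degrees(np.arccos(n[2])).round(1),"d",d.round(3),"yaw",np.degrees(np.arctan2(d[1],d[0])).round(1),"ctr",ctr.round(4),"size",np.round(s,1),"ang",round(a,1),"zrange",P[k][:,2].min().round(3),P[k][:,2].max().round(3))
    # horizontal-long-edge yaw from 2D rectangle
    box=cv2.boxPoints(cv2.minAreaRect((P[k][:,:2]*1000).astype(np.float32)));print(box.round(0).tolist())
# strips (light) on slotted block
m=reg(303,180,392,215)&(hsv[...,2]>165)&(W[...,2]>.045)&(W[...,2]<.085)
n_,l,st,ce=cv2.connectedComponentsWithStats(m.astype(np.uint8))
for i in range(1,n_):
    if st[i,4]>3:
        Q=W[l==i];print("strip",st[i],Q.mean(0).round(4),Q.min(0).round(3),Q.max(0).round(3))
E
```

```text
slotboard 3003 2434 n [0.323 0.114 0.939] tilt 20.0 d [ 0.886  0.312 -0.343] yaw 19.4 ctr [0.6307 0.3854 0.0619] size [150.4  87.6] ang 89.3 zrange 0.043 0.08
[[566.0, 443.0], [616.0, 300.0], [693.0, 327.0], [644.0, 470.0]]
blade 1016 974 n [0.332 0.085 0.94 ] tilt 20.0 d [ 0.91   0.233 -0.343] yaw 14.3 ctr [0.5038 0.1537 0.0878] size [50.8 89.5] ang 89.9 zrange 0.069 0.105
[[456.0, 168.0], [469.0, 119.0], [550.0, 139.0], [537.0, 188.0]]
smallhandle 411 131 n [ 0.38  -0.913  0.149] tilt 81.4 d [ 0.057 -0.137 -0.989] yaw -67.4 ctr [0.4509 0.3658 0.6372] size [1158.3   75.3] ang 7.3 zrange 0.074 1.21
[[357.0, 377.0], [562.0, 278.0], [588.0, 332.0], [384.0, 431.0]]
pockettop 2242 1934 n [0.335 0.095 0.937] tilt 20.4 d [ 0.902  0.256 -0.348] yaw 15.9 ctr [0.6069 0.1556 0.0801] size [ 90.4 108.1] ang 0.2 zrange 0.062 0.099
[[551.0, 196.0], [581.0, 92.0], [662.0, 115.0], [633.0, 219.0]]
```

```bash
cat > go.py <<'E'
# usage: go.py x y z yaw_of_tool_x_deg -> shift/turn in the tool's axes from the present pose
import sys;from plant import *;from h import *
s=read_state();T=q(s["orientation"]).as_matrix();x,y,z,w=map(float,sys.argv[1:5])
yaw=np.degrees(np.arctan2(T[1,0],T[0,0]))
print("mm",(T.T@(np.array([x,y,z])-s["position"])*1000).round(1),"turn",round(-((w-yaw+180)%360-180),1),"pos",s["position"].round(4),"yaw",yaw.round(1),"tilt",np.degrees(np.arccos(-T[2,2])).round(2),"j",s["joint_positions"].round(2),"t",round(s["clock"],2),"F",s["force"].round(1),"w",round(s["gripper_width"],3),"g",round(s["grasp_force"],1))
E
python3 -m handwheel '[{"linear":[-0.462,-0.335,0],"turn":-29.5},{"linear":[-0.462,-0.335,0],"turn":-29.5},{"linear":[-0.462,-0.335,0],"turn":-29.5},{"linear":[-0.462,-0.335,0],"turn":-29.5},{"linear":[-0.462,-0.335,0],"turn":-29.5},{"linear":[-0.462,-0.335,0],"turn":-29.5},{"linear":[-0.462,-0.335,0],"turn":-29.5},{"linear":[-0.462,-0.335,0],"turn":-29.5}]' 1 60
python3 go.py .521 .158 .18 194.3
```

```text
clock: 0.77
position: [0.3655, 0.3523, 0.2312]
orientation: [-0.0, -0.125, 0.992, -0.0]
force: [0.1, 0.5, 0.2]
gripper_width: 1.001
grasp_force: 0.0
mm [-102.5 -226.8   51.2] turn 0.1 pos [0.3655 0.3523 0.2312] yaw -165.6 tilt 0.02 j [ 0.65  0.33  1.63 -0.    1.18 -1.17] t 0.77 F [0.1 0.5 0.2] w 1.001 g 0.0
```

```bash
python3 -m handwheel '[{"linear":[-0.102,-0.227,0.05],"turn":0},{"linear":[-0.102,-0.227,0.05],"turn":0},{"linear":[-0.102,-0.227,0.05],"turn":0},{"linear":[-0.102,-0.227,0.05],"turn":0},{"linear":[-0.102,-0.227,0.05],"turn":0},{"linear":[-0.102,-0.227,0.05],"turn":0},{"linear":[-0.102,-0.227,0.05],"turn":0},{"linear":[-0.102,-0.227,0.05],"turn":0}]'
python3 go.py .521 .158 .054 194.3
python3 - <<'E'
from plant import *;import cv2
im,d=camera("wrist");cv2.imwrite("pics/w1.png",im[:,:,::-1])
E
```

```text
clock: 1.43
position: [0.5207, 0.1574, 0.1805]
orientation: [-0.001, -0.123, 0.992, -0.0]
force: [-0.5, 0.2, -0.6]
gripper_width: 1.0
grasp_force: 0.0
mm [ -0.6   0.6 126.5] turn -0.2 pos [0.5207 0.1574 0.1805] yaw -165.9 tilt 0.07 j [ 0.18  0.44  1.61 -0.    1.1  -1.63] t 1.43 F [-0.5  0.2 -0.6] w 1.0 g 0.0
```

View pics/w1.png

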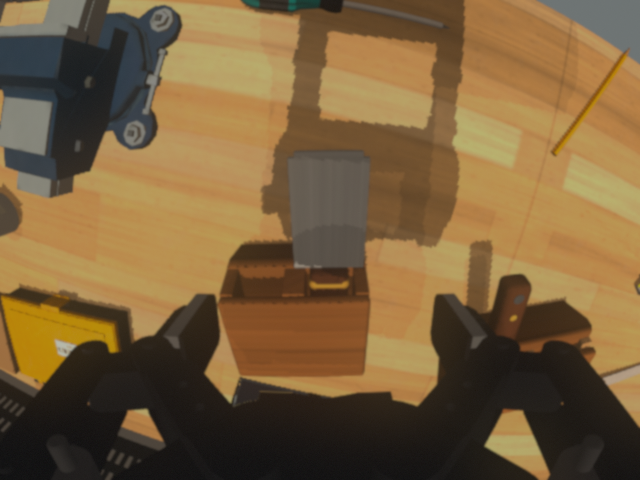

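The wrist view shows the blade at columns 290–370, centred between the fingers (215 and 435). I'll descend and close.

```bash
python3 -m handwheel '[{"linear":[0,0,0.04],"turn":0},{"linear":[0,0,0.08],"turn":0},{"linear":[0,0,0.11],"turn":0},{"linear":[0,0,0.126],"turn":0},{"linear":[0,0,0.126],"turn":0}]'
python3 -m handwheel '[{"linear":[0,0,0],"turn":0},{"linear":[0,0,0],"turn":0},{"linear":[0,0,0],"turn":0},{"linear":[0,0,0],"turn":0},{"linear":[0,0,0],"turn":0},{"linear":[0,0,0],"turn":0},{"linear":[0,0,0],"turn":0}]' 0 60
python3 go.py .521 .158 .054 194.3
```

```text
clock: 1.9
position: [0.517, 0.1603, 0.0525]
orientation: [-0.003, -0.125, 0.992, -0.0]
force: [-0.8, 0.4, -1.1]
gripper_width: 1.001
grasp_force: 0.0
clock: 2.48
position: [0.5204, 0.1598, 0.0565]
orientation: [0.001, -0.125, 0.992, 0.0]
force: [-2.0, 4.6, 8.3]
gripper_width: 0.566
grasp_force: 60.7
mm [-0.2 -1.9  2.5] turn 0.0 pos [0.5204 0.1598 0.0565] yaw -165.7 tilt 0.11 j [ 0.19  0.62  1.72  0.    0.8  -1.63] t 2.48 F [-2.   4.6  8.3] w 0.566 g 60.7
```

```bash
python3 -m handwheel '[{"linear":[0.011,0,-0.004],"turn":0},{"linear":[0.023,-0.001,-0.008],"turn":0},{"linear":[0.035,-0.001,-0.0125],"turn":0},{"linear":[0.047,-0.0015,-0.017],"turn":0},{"linear":[0.059,-0.002,-0.0215],"turn":0},{"linear":[0.071,-0.002,-0.026],"turn":0},{"linear":[0.083,-0.0025,-0.030],"turn":0},{"linear":[0.095,-0.003,-0.0345],"turn":0}]'
python3 -m handwheel '[{"linear":[0.015,0,-0.010],"turn":0},{"linear":[0.02,0,-0.04],"turn":0},{"linear":[0.02,0,-0.06],"turn":0}]'
python3 go.py .43 .2 .15 104
python3 - <<'E'
from plant import *;import cv2
im,d=camera("wrist");cv2.imwrite("pics/w2.png",im[:,:,::-1])
im,d=camera("side");cv2.imwrite("pics/s2.png",cv2.resize(im[200:400,200:460,::-1],None,fx=2.5,fy=2.5))
E
```

```text
clock: 3.15
position: [0.4279, 0.1328, 0.0905]
orientation: [0.0, -0.125, 0.992, -0.0]
force: [-0.7, 0.7, -1.1]
gripper_width: 0.567
grasp_force: 62.1
clock: 3.4
position: [0.407, 0.1276, 0.1513]
orientation: [-0.001, -0.125, 0.992, -0.0]
force: [0.4, 0.4, -1.0]
gripper_width: 0.569
grasp_force: 62.6
mm [-40.2  64.5   1.2] turn 90.3 pos [0.407  0.1276 0.1513] yaw -165.7 tilt 0.1 j [ 0.16  0.34  1.91 -0.    0.89 -1.66] t 3.4 F [ 0.4  0.4 -1. ] w 0.569 g 62.6
```

View pics/s2.png

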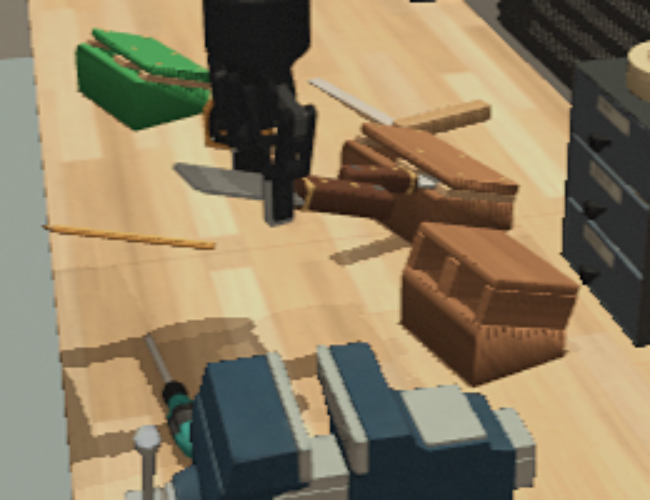

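The side view shows the scraper free of the pocket and held by its blade, with the handle drooping. I'll turn it 90° and move over the clear bench.

```bash
python3 -m handwheel '[{"linear":[-0.01,0.01,0],"turn":6},{"linear":[-0.02,0.02,0],"turn":12},{"linear":[-0.03,0.03,0],"turn":19},{"linear":[-0.04,0.04,0],"turn":26},{"linear":[-0.05,0.05,0],"turn":33},{"linear":[-0.05,0.062,0],"turn":40},{"linear":[-0.05,0.062,0],"turn":47},{"linear":[-0.05,0.062,0],"turn":54}]'
python3 -m handwheel '[{"linear":[0,0,0],"turn":7},{"linear":[0,0,0],"turn":14},{"linear":[0,0,0.01],"turn":21},{"linear":[0,0,0.02],"turn":28},{"linear":[0,0,0.03],"turn":34},{"linear":[0,0,0.04],"turn":36},{"linear":[0,0,0.05],"turn":36},{"linear":[0,0,0.06],"turn":36}]'
python3 go.py .44 .2 .01 104.3
```

```text
clock: 4.17
position: [0.4418, 0.2009, 0.1493]
orientation: [-0.0, 0.342, 0.94, -0.0]
force: [-0.6, -0.3, -1.0]
gripper_width: 0.563
grasp_force: 62.6
clock: 4.83
position: [0.4419, 0.2003, 0.089]
orientation: [-0.0, 0.614, 0.79, -0.0]
force: [0.5, 0.1, -0.9]
gripper_width: 0.56
grasp_force: 62.6
mm [ 0.2 -1.9 79. ] turn 0.0 pos [0.4419 0.2003 0.089 ] yaw 104.3 tilt 0.01 j [0.3  0.51 1.84 0.   0.79 0.05] t 4.83 F [ 0.5  0.1 -0.9] w 0.56 g 62.6
```

```bash
python3 -m handwheel '[{"linear":[0,0,0.02],"turn":0},{"linear":[0,0,0.035],"turn":0},{"linear":[0,0,0.045],"turn":0},{"linear":[0,0,0.055],"turn":0},{"linear":[0,0,0.062],"turn":0},{"linear":[0,0,0.069],"turn":0},{"linear":[0,0,0.075],"turn":0},{"linear":[0,0,0.08],"turn":0}]' 0 30
python3 -m handwheel '[{"linear":[0,0,0.003],"turn":0},{"linear":[0,0,0.006],"turn":0},{"linear":[0,0,0.006],"turn":0}]'
python3 go.py .44 .2 .0 104.3
```

```text
clock: 5.5
position: [0.4426, 0.2008, 0.0096]
orientation: [0.0, 0.613, 0.79, 0.0]
force: [-2.2, 5.1, 5.9]
gripper_width: 0.566
grasp_force: 61.4
clock: 5.75
position: [0.4425, 0.2006, 0.0036]
orientation: [0.0, 0.613, 0.79, 0.0]
force: [-0.3, 4.0, 4.0]
gripper_width: 0.57
grasp_force: 61.1
mm [ 0.1 -2.5  3.6] turn 0.0 pos [0.4425 0.2006 0.0036] yaw 104.3 tilt 0.03 j [0.3  0.67 1.89 0.   0.58 0.05] t 5.75 F [-0.3  4.   4. ] w 0.57 g 61.1
```

```bash
python3 -m handwheel '[{"linear":[0,0,0.003],"turn":0},{"linear":[0,0,0.003],"turn":0},{"linear":[0,0,0.003],"turn":0},{"linear":[0,0,0.003],"turn":0},{"linear":[0,0,-0.03],"turn":0},{"linear":[0,0,-0.07],"turn":0},{"linear":[0,0,-0.11],"turn":0},{"linear":[0,0,-0.15],"turn":0}]' 1 30
python3 - <<'E'
from plant import *;from h import *
im,d=camera("top");p=camera_params("top");W=world(d,p);np.savez("pics/top3.npz",im=im,d=d)
cv2.imwrite("pics/t3.png",cv2.resize(im[140:320,360:560,::-1],None,fx=3,fy=3))
s=read_state()
im,d=camera("wrist");cv2.imwrite("pics/w3.png",im[:,:,::-1]);np.savez("pics/w3.npz",im=im,d=d,p=s["position"],o=s["orientation"])
E
```

```text
clock: 6.42
position: [0.4417, 0.2002, 0.1556]
orientation: [-0.0, 0.613, 0.79, -0.0]
force: [1.4, 0.6, -0.7]
gripper_width: 0.998
grasp_force: 0.0
```

View pics/w3.png

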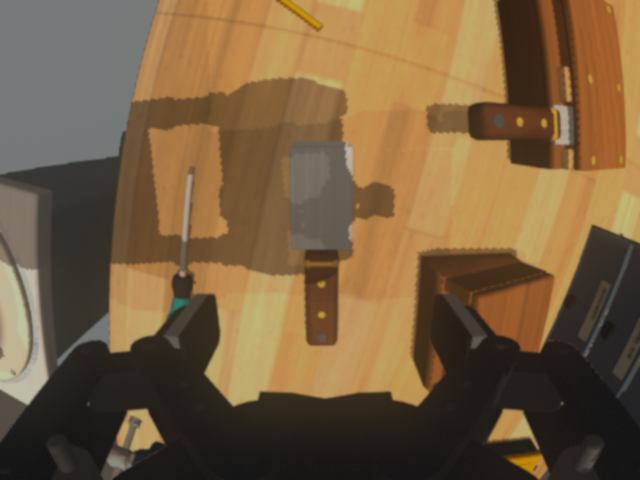

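The scraper lies flat. The blade spans (290–352, 142–250) and the handle runs from (321,250) to (321,345). I'll project these points with the fisheye model.

```bash
cat >> h.py <<'E'
def wray(u,v,z,pos,ori,p):
    K=p["mtx"];a=np.array([u-K[0,2],v-K[1,2]])/K[0,0];t=np.hypot(*a)
    c=np.r_[a/t*np.sin(t),np.cos(t)] if t>0 else np.array([0,0,1.])
    M=p["tool_from_camera"];T=q(ori).as_matrix()
    o=T@M[:3,3]+pos;r=T@M[:3,:3]@c
    return o+r*(z-o[2])/r[2]
E
python3 - <<'E'
from plant import *;from h import *
z=np.load("pics/w3.npz");p=camera_params("wrist")
hsv=cv2.cvtColor(z["im"],cv2.COLOR_RGB2HSV)
m=((hsv[...,2]<100)).astype(np.uint8);m[:252]=0;m[346:]=0;m[:,:295]=0;m[:,345:]=0
ys,xs=np.nonzero(m);print(len(xs),[ (v,xs[ys==v].min(),xs[ys==v].max()) for v in (265,280,300,320,335)])
for u,v,h in((321,345,.022),(321,250,.022),(321,142,.013),(307,300,.022),(336,300,.022),(290,200,.013),(352,200,.013)):
    print(u,v,wray(u,v,h,z["p"],z["o"],p).round(4))
E
python3 go.py .46 .13 .0 104.3
```

```text
mm [-72.9  -4.4 159.2] turn 0.0 pos [0.4448 0.2013 0.1592] yaw 104.3 tilt 0.51 j [ 0.3   0.39  1.77 -0.    0.97  0.05] t 6.52 F [ 0.3  0.2 -1.8] w 1.001 g 0.0Traceback (most recent call last):
  File "<stdin>", line 5, in <module>
    return umr_minimum(a, axis, None, out, keepdims, initial, where)
ValueError: zero-size array to reduction operation minimum which has no identity
```

```bash
python3 - <<'E'
from plant import *;from h import *
z=np.load("pics/w3.npz");p=camera_params("wrist")
print(z["p"])
for u,v,h in((321,345,.022),(321,250,.022),(321,142,.013),(307,300,.022),(336,300,.022),(290,200,.013),(352,200,.013)):
    print(u,v,wray(u,v,h,z["p"],z["o"],p).round(4))
z=np.load("pics/top3.npz");p=camera_params("top");W=world(z["d"],p)
# scraper handle in top view if visible
m=(W[...,2]>.014)&(W[...,2]<.03)&(abs(W[...,0]-.47)<.06)&(abs(W[...,1]-.12)<.07)
Q=W[m];print(len(Q));
if len(Q)>20: print(cv2.boxPoints(cv2.minAreaRect((Q[:,:2]*1000).astype(np.float32))).round(1))
E
python3 go.py .46 .13 .0 104.3
```

```text
[0.44458486 0.2012137  0.16228035]
321 345 [0.4684 0.0977 0.022 ]
321 250 [0.4469 0.1826 0.022 ]
321 142 [0.426  0.2648 0.013 ]
307 300 [0.4463 0.1375 0.022 ]
336 300 [0.4697 0.1434 0.022 ]
290 200 [0.4134 0.2142 0.013 ]
352 200 [0.4613 0.2263 0.013 ]
31
[[422.4 188.6]
 [425.2 178.5]
 [465.7 189.7]
 [462.9 199.8]]
mm [-72.9  -4.4 159.2] turn 0.0 pos [0.4448 0.2013 0.1592] yaw 104.3 tilt 0.51 j [ 0.3   0.39  1.77 -0.    0.97  0.05] t 6.52 F [ 0.3  0.2 -1.8] w 1.001 g 0.0
```

```bash
python3 -m handwheel '[{"linear":[-0.03,-0.001,0],"turn":0},{"linear":[-0.06,-0.0025,0.02],"turn":0},{"linear":[-0.0605,-0.0025,0.06],"turn":0},{"linear":[-0.0605,-0.0025,0.09],"turn":0},{"linear":[-0.0605,-0.0025,0.12],"turn":0},{"linear":[-0.0605,-0.0025,0.13],"turn":0},{"linear":[-0.0605,-0.0025,0.13],"turn":0},{"linear":[-0.0605,-0.0025,0.13],"turn":0}]'
python3 go.py .457 .142 -.001 104.3;sleep 1;python3 go.py .457 .142 -.001 104.3
```

```text
clock: 7.18
position: [0.4544, 0.1411, 0.0236]
orientation: [-0.0, 0.613, 0.79, -0.001]
force: [-0.0, 0.7, 0.8]
gripper_width: 0.999
grasp_force: 0.0
mm [ 0.2  2.7 24.6] turn 0.0 pos [0.4544 0.1411 0.0236] yaw 104.3 tilt 0.08 j [ 0.18  0.62  1.91 -0.    0.61 -0.07] t 7.18 F [-0.   0.7  0.8] w 0.999 g 0.0
mm [ 0.2  2.7 24.6] turn 0.0 pos [0.4544 0.1411 0.0236] yaw 104.3 tilt 0.08 j [ 0.18  0.62  1.91 -0.    0.61 -0.07] t 7.18 F [-0.   0.7  0.8] w 0.999 g 0.0
```

```bash
python3 -m handwheel '[{"linear":[0,0.002,0.012],"turn":0},{"linear":[0,0.002,0.02],"turn":0},{"linear":[0,0.002,0.0235],"turn":0},{"linear":[0,0.002,0.0235],"turn":0}]' 1
python3 -m handwheel '[{"linear":[0,0,0],"turn":0},{"linear":[0,0,0],"turn":0},{"linear":[0,0,0],"turn":0},{"linear":[0,0,0],"turn":0},{"linear":[0,0,0],"turn":0},{"linear":[0,0,0],"turn":0},{"linear":[0,0,0],"turn":0},{"linear":[0,0,0],"turn":0}]' 0 40
python3 go.py .457 .142 .18 104.3
```

```text
clock: 7.52
position: [0.4566, 0.1417, 0.0003]
orientation: [-0.0, 0.613, 0.79, -0.0]
force: [-0.5, -0.3, -0.4]
gripper_width: 0.995
grasp_force: 0.0
clock: 8.18
position: [0.4569, 0.1417, 0.0007]
orientation: [0.0, 0.613, 0.79, 0.0]
force: [-0.6, 1.2, 9.3]
gripper_width: 0.323
grasp_force: 39.7
mm [   0.2    0.3 -179.3] turn 0.0 pos [0.4569 0.1417 0.0007] yaw 104.3 tilt 0.03 j [ 0.18  0.67  1.91 -0.    0.56 -0.07] t 8.18 F [-0.6  1.2  9.3] w 0.323 g 39.7
```

```bash
python3 -m handwheel '[{"linear":[0,0,-0.03],"turn":0},{"linear":[0,0,-0.07],"turn":0},{"linear":[0,0,-0.11],"turn":0},{"linear":[0,0,-0.15],"turn":-7},{"linear":[0,0,-0.185],"turn":-14},{"linear":[0,0,-0.2],"turn":-21},{"linear":[0,0,-0.2],"turn":-28},{"linear":[0,0,-0.2],"turn":-35}]'
python3 -m handwheel '[{"linear":[0,0,0],"turn":-7},{"linear":[0,0,0],"turn":-14},{"linear":[0,0,0],"turn":-21},{"linear":[0,0,0],"turn":-28},{"linear":[0,0,0],"turn":-35},{"linear":[0,0,0],"turn":-42},{"linear":[0,0,0],"turn":-49},{"linear":[0,0,0],"turn":-56}]'
python3 go.py .539 .136 .12 196
```

```text
clock: 8.85
position: [0.4571, 0.1418, 0.2017]
orientation: [0.001, 0.345, 0.939, 0.001]
force: [0.3, 0.0, -2.6]
gripper_width: 0.317
grasp_force: 40.7
clock: 9.52
position: [0.4564, 0.1417, 0.2002]
orientation: [-0.0, -0.136, 0.991, -0.0]
force: [-0.5, -0.2, -2.3]
gripper_width: 0.316
grasp_force: 40.7
mm [-78.  -27.8  80.2] turn -0.3 pos [0.4564 0.1417 0.2002] yaw -164.3 tilt 0.02 j [ 0.18  0.33  1.74 -0.    1.08 -1.67] t 9.52 F [-0.5 -0.2 -2.3] w 0.316 g 40.7
```

Next, move over the edge and down to z ≈ 0.11, then press gently to z ≈ 0.086.

```bash
python3 -m handwheel '[{"linear":[-0.03,-0.01,0],"turn":0},{"linear":[-0.06,-0.02,0],"turn":0},{"linear":[-0.078,-0.028,0.01],"turn":0},{"linear":[-0.078,-0.028,0.04],"turn":0},{"linear":[-0.078,-0.028,0.07],"turn":0},{"linear":[-0.078,-0.028,0.09],"turn":0},{"linear":[-0.078,-0.028,0.09],"turn":0}]'
python3 go.py .539 .136 .086 196
python3 -m handwheel '[{"linear":[0,0,0.006],"turn":0},{"linear":[0,0,0.010],"turn":0},{"linear":[0,0,0.013],"turn":0},{"linear":[0,0,0.016],"turn":0},{"linear":[0,0,0.019],"turn":0},{"linear":[0,0,0.022],"turn":0},{"linear":[0,0,0.024],"turn":0},{"linear":[0,0,0.024],"turn":0}]'
python3 -m handwheel '[{"linear":[0,0,-0.02],"turn":0},{"linear":[0,0,-0.05],"turn":0},{"linear":[0,0,-0.09],"turn":0},{"linear":[0,0,-0.11],"turn":0},{"linear":[0,0,-0.11],"turn":0}]'
python3 - <<'E'
from plant import *;from h import *
im,d=camera("side");cv2.imwrite("pics/s4.png",cv2.resize(im[180:380,200:460,::-1],None,fx=2.5,fy=2.5));np.savez("pics/s4.npz",im=im,d=d)
E
python3 go.py .43 .3 .2 196
```

```text
clock: 10.1
position: [0.5369, 0.1349, 0.1066]
orientation: [-0.003, -0.133, 0.991, -0.0]
force: [-0.8, 0.4, -1.8]
gripper_width: 0.314
grasp_force: 40.5
mm [-2.5  0.5 20.6] turn -0.7 pos [0.5369 0.1349 0.1066] yaw -164.7 tilt 0.38 j [ 0.14  0.55  1.65  0.    0.94 -1.7 ] t 10.1 F [-0.8  0.4 -1.8] w 0.314 g 40.5
clock: 10.77
position: [0.5387, 0.1351, 0.087]
orientation: [-0.0, -0.133, 0.991, -0.0]
force: [-8.1, -3.7, 12.5]
gripper_width: 0.32
grasp_force: 45.1
clock: 11.18
position: [0.5418, 0.1357, 0.2014]
orientation: [0.004, -0.133, 0.991, 0.0]
force: [0.9, -0.1, -0.8]
gripper_width: 0.315
grasp_force: 43.4
mm [ 63.3 187.8  -1.6] turn -0.7 pos [0.5407 0.1356 0.1989] yaw -164.7 tilt 0.3 j [ 0.14  0.43  1.56 -0.    1.15 -1.7 ] t 11.23 F [ 0.1 -0.8 -2.1] w 0.319 g 43.4
```

View pics/s4.png

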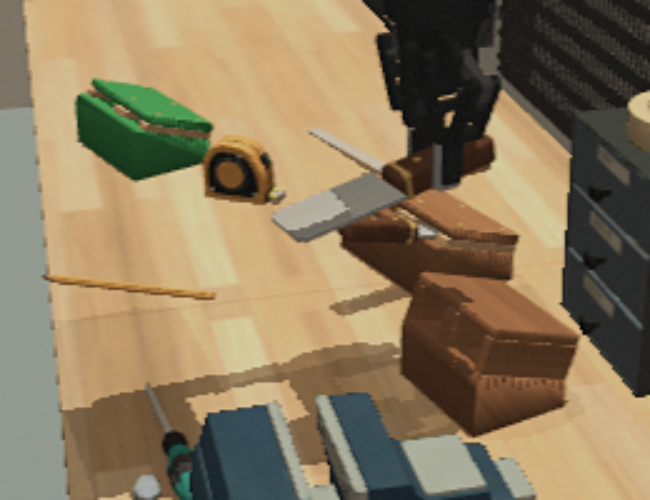

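The side view shows the blade now drooping from the grip (tip at crop (300,225), shoulder at (400,190)). I'll measure the tilt from the depth image.

Run:
```python
from plant import *;from h import *
z=np.load("pics/s4.npz");im=z["im"];W=world(z["d"],camera_params("side"))
hsv=cv2.cvtColor(im,cv2.COLOR_RGB2HSV)
m=(hsv[...,1]<70)&(hsv[...,2]>70)&(W[...,2]>.13)&(W[...,2]<.24);m[:,:305]=0;m[:,366:]=0;m[:245]=0;m[280:]=0
P=W[m];c,n,k=planefit(P,tol=.003);d,h,ctr,s,a,uv=rect(P[k],c,n)
print(len(P),k.sum(),n.round(3),"tilt",np.degrees(np.arccos(n[2])).round(1),"d",d.round(3),"ctr",ctr.round(4),"size",np.round(s,1),round(a,1),P[k].min(0).round(3),P[k].max(0).round(3))
print(cv2.boxPoints(cv2.minAreaRect((P[k][:,:2]*1000).astype(np.float32))).round(1).tolist())
print(read_state()["position"].round(4))
```

```text
718 715 [-0.17  -0.05   0.984] tilt 10.2 d [-0.944 -0.278 -0.177] ctr [0.4636 0.1122 0.1999] size [54.5 88.7] 88.9 [0.418 0.078 0.19 ] [0.512 0.15  0.209]
[[414.20001220703125, 127.0], [428.6000061035156, 74.4000015258789], [512.9000244140625, 97.4000015258789], [498.5, 150.0]]
[0.5407 0.1356 0.1989]
```

```bash
python3 -m handwheel '[{"linear":[0,0,0.04],"turn":0},{"linear":[0,0,0.08],"turn":0},{"linear":[0,0,0.1],"turn":0},{"linear":[0,0,0.107],"turn":0},{"linear":[0,0,0.111],"turn":0},{"linear":[0,0,0.115],"turn":0},{"linear":[0,0,0.118],"turn":0},{"linear":[0,0,0.118],"turn":0}]'
python3 -m handwheel '[{"linear":[0,0,-0.02],"turn":0},{"linear":[0,0,-0.05],"turn":0},{"linear":[0,0,-0.09],"turn":0},{"linear":[0,0,-0.118],"turn":0},{"linear":[0,0,-0.118],"turn":0},{"linear":[0,0,-0.118],"turn":0}]'
cat > tilt.py <<'E'
from plant import *;from h import *
im,d=camera("side");W=world(d,camera_params("side"))
hsv=cv2.cvtColor(im,cv2.COLOR_RGB2HSV)
m=(hsv[...,1]<70)&(hsv[...,2]>70)&(W[...,2]>.13)&(W[...,2]<.24);m[:,:300]=0;m[:,366:]=0;m[:240]=0;m[290:]=0
P=W[m];c,n,k=planefit(P,tol=.003);d,h,ctr,s,a,uv=rect(P[k],c,n)
print(len(P),k.sum(),n.round(3),"tilt",np.degrees(np.arccos(n[2])).round(1),"d",d.round(3),"ctr",ctr.round(4),"size",np.round(s,1),round(a,1),P[k].min(0).round(3),P[k].max(0).round(3))
E
python3 tilt.py; python3 go.py .43 .3 .2 199
```

```text
clock: 11.9
position: [0.5371, 0.135, 0.078]
orientation: [-0.002, -0.133, 0.991, -0.0]
force: [-11.6, -2.4, 9.4]
gripper_width: 0.319
grasp_force: 49.7
clock: 12.4
position: [0.5401, 0.1355, 0.1978]
orientation: [0.002, -0.133, 0.991, 0.0]
force: [0.8, 1.4, -2.3]
gripper_width: 0.315
grasp_force: 48.3
807 796 [-0.367 -0.102  0.925] tilt 22.4 d [-0.891 -0.249 -0.381] ctr [0.4656 0.1129 0.1806] size [54.1 88.1] 89.4 [0.423 0.078 0.162] [0.511 0.148 0.198]
mm [ 61.8 187.7  -3.7] turn -3.7 pos [0.5392 0.1353 0.1964] yaw -164.7 tilt 0.03 j [ 0.14  0.43  1.56 -0.    1.14 -1.7 ] t 12.45 F [-0.7 -0.3 -2.4] w 0.326 g 48.3
```

```bash
python3 -m handwheel '[{"linear":[0.008,0.02,-0.03],"turn":7},{"linear":[0.016,0.05,-0.03],"turn":14},{"linear":[0.024,0.08,-0.03],"turn":21},{"linear":[0.032,0.11,-0.03],"turn":28},{"linear":[0.040,0.14,-0.03],"turn":35},{"linear":[0.048,0.17,-0.03],"turn":42},{"linear":[0.056,0.20,-0.03],"turn":49},{"linear":[0.064,0.234,-0.03],"turn":56}]'
python3 -m handwheel '[{"linear":[0,0,0],"turn":7},{"linear":[0,0,0],"turn":14},{"linear":[0,0,0],"turn":21},{"linear":[0,0,0],"turn":28},{"linear":[0,0,0],"turn":35},{"linear":[0,0,0],"turn":42},{"linear":[0,0,0],"turn":49},{"linear":[0,0,0],"turn":56}]'
python3 -m handwheel '[{"linear":[0,0,0],"turn":7},{"linear":[0,0,0],"turn":14},{"linear":[0,0,0],"turn":21},{"linear":[0,0,0],"turn":28},{"linear":[0,0,0],"turn":35},{"linear":[0,0,0],"turn":42},{"linear":[0,0,0],"turn":49},{"linear":[0,0,0],"turn":56}]'
python3 go.py .416 .344 .16 19.3
```

```text
clock: 13.12
position: [0.416, 0.3415, 0.2246]
orientation: [-0.001, 0.338, 0.941, -0.001]
force: [0.3, 0.9, -1.1]
gripper_width: 0.322
grasp_force: 48.2
clock: 13.78
position: [0.4169, 0.3405, 0.2245]
orientation: [-0.0, 0.74, 0.673, -0.002]
force: [0.2, 0.3, -2.4]
gripper_width: 0.318
grasp_force: 48.2
clock: 14.45
position: [0.4169, 0.3405, 0.2245]
orientation: [0.001, 0.969, 0.246, -0.001]
force: [-0.4, 0.9, -1.0]
gripper_width: 0.315
grasp_force: 48.2
mm [ 1.1 -3.5 64.5] turn 9.2 pos [0.4169 0.3405 0.2245] yaw 28.5 tilt 0.18 j [ 0.57  0.38  1.57 -0.    1.2   1.65] t 14.45 F [-0.4  0.9 -1. ] w 0.315 g 48.2
```

```bash
python3 -m handwheel '[{"linear":[0.001,-0.0035,0.02],"turn":5},{"linear":[0.001,-0.0035,0.045],"turn":9.2},{"linear":[0.001,-0.0035,0.064],"turn":9.2},{"linear":[0.001,-0.0035,0.064],"turn":9.2},{"linear":[0.001,-0.0035,0.064],"turn":9.2}]'
cat > rel.py <<'E'
from plant import *;from h import *
M0=None
s0=read_state();print("tcp",s0["position"].round(4))
for n in("top","side"):
    im,d=camera(n);W=world(d,camera_params(n));np.savez(f"pics/{n}5.npz",im=im,d=d)
    hsv=cv2.cvtColor(im,cv2.COLOR_RGB2HSV)
    box=(abs(W[...,0]-.50)<.07)&(abs(W[...,1]-.375)<.05)&(W[...,2]>.085)&(W[...,2]<.2)
    m=box&(hsv[...,1]<80)&(hsv[...,2]>70)
    P=W[m];print(n,len(P))
    if len(P)<60: continue
    c,nn,k=planefit(P,tol=.003);dd,h,ctr,sz,a,uv=rect(P[k],c,nn)
    print(" tilt",np.degrees(np.arccos(nn[2])).round(1),"d",dd.round(3),"yaw",np.degrees(np.arctan2(dd[1],dd[0])).round(1),"ctr",ctr.round(4),"size",np.round(sz,1),round(a,1))
    u=(P[k]-c)@dd;tipu=np.percentile(u,99.5);hh=(P[k]-c)@h
    print(" tip top",(c+tipu*dd+(np.percentile(hh,1)+np.percentile(hh,99))/2*h).round(4))
    cv2.imwrite(f"pics/m_{n}.png",(m*255).astype(np.uint8))
E
python3 rel.py; python3 go.py .416 .344 .16 19.3
```

```text
clock: 14.87
position: [0.4158, 0.3439, 0.1609]
orientation: [0.001, 0.985, 0.171, -0.002]
force: [-0.5, -0.3, -1.9]
gripper_width: 0.317
grasp_force: 48.0
tcp [0.4158 0.3439 0.1609]
top 637
 tilt 22.6 d [ 0.878  0.285 -0.384] yaw 18.0 ctr [0.5043 0.3737 0.1397] size [60.  50.2] 1.5
 tip top [0.5299 0.3821 0.1285]
side 179
 tilt 22.3 d [ 0.895  0.235 -0.379] yaw 14.7 ctr [0.493  0.3672 0.1454] size [91.7 50.8] 7.0
 tip top [0.5346 0.3773 0.1279]
mm [-1.2  0.3  2.8] turn 0.4 pos [0.417  0.3447 0.1628] yaw 19.7 tilt 0.01 j [0.58 0.46 1.64 0.   1.05 1.81] t 14.97 F [ 0.3  0.2 -1.7] w 0.316 g 48.0
```

```bash
python3 -m handwheel '[{"linear":[0.003,-0.001,0.02],"turn":0},{"linear":[0.006,-0.002,0.035],"turn":0},{"linear":[0.008,-0.002,0.046],"turn":0},{"linear":[0.008,-0.002,0.05],"turn":0},{"linear":[0.008,-0.002,0.05],"turn":0},{"linear":[0.008,-0.002,0.05],"turn":0}]'
python3 rel.py
python3 - <<'E'
from plant import *;from h import *
s=read_state();im,d=camera("wrist");np.savez("pics/w6.npz",im=im,d=d,p=s["position"],o=s["orientation"])
a=cv2.resize(im[200:440,180:500,::-1],None,fx=1.5,fy=1.5)
t=np.load("pics/top5.npz")["im"];b=cv2.resize(t[140:240,295:415,::-1],None,fx=3,fy=3)
o=np.zeros((590,800,3),np.uint8);o[:360,:480]=a;o[290:,430:790]=b;cv2.imwrite("pics/v6.png",o)
E
```

```text
clock: 15.47
position: [0.4238, 0.3492, 0.1129]
orientation: [-0.0, 0.985, 0.171, 0.0]
force: [-0.3, -0.0, -1.9]
gripper_width: 0.317
grasp_force: 48.2
tcp [0.4238 0.3492 0.1129]
top 474
 tilt 20.8 d [ 0.872  0.336 -0.355] yaw 21.1 ctr [0.5115 0.3789 0.093 ] size [52.3 50.4] 0.1
 tip top [0.5333 0.3873 0.0841]
side 168
 tilt 21.9 d [ 0.89   0.261 -0.374] yaw 16.4 ctr [0.4939 0.37   0.0995] size [77.  52.7] 6.3
 tip top [0.5269 0.3805 0.0855]
```

View pics/v6.png

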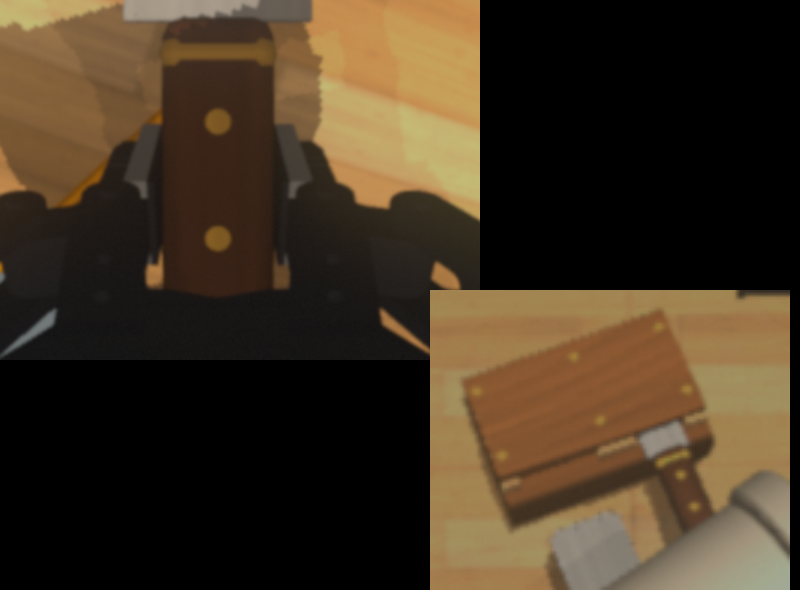

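Run:
```python
import numpy as np,cv2
im=np.load("pics/w6.npz")["im"];cv2.imwrite("pics/v7.png",cv2.resize(im[0:260,130:530,::-1],None,fx=2,fy=2,interpolation=cv2.INTER_CUBIC))
```

```text
(no output)
```

View pics/v7.png

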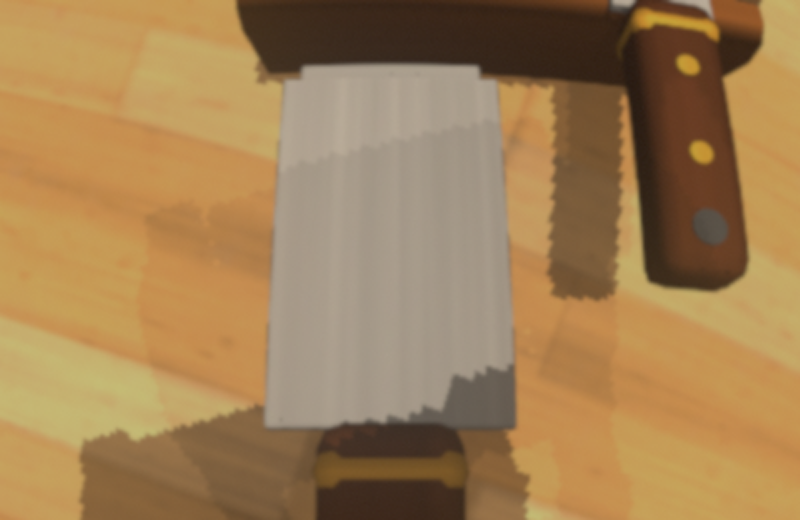

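The view shows the blade straight along the tool, with the tip edge from (302,66) to (480,66). The block's base corners are at about (268,72) and (722,80), and the small handle runs from (675,25) to (700,285). I'll get the lateral offsets from these.

Run:
```python
from plant import *;from h import *
z=np.load("pics/w6.npz");p=camera_params("wrist");T=q(z["o"]).as_matrix()
f=lambda x,y,h:(T.T@(wray(130+x/2,y/2,h,z["p"],z["o"],p)-z["p"])*1000).round(1)
print("pos",z["p"].round(4),"yaw",np.degrees(np.arctan2(T[1,0],T[0,0])).round(2))
for nm,x,y,h in(("tipL",302,66,.081),("tipR",480,66,.081),("shL",265,428,.111),("shR",515,428,.111),("tL",284,85,.083),("tR",497,85,.083),
  ("baseL",268,72,0),("baseR",722,80,0),("topL",240,5,.062),("topR",760,20,.062),("smallEndL",648,270,.090),("smallEndR",747,260,.090),("smallShL",628,40,.068),("smallShR",718,38,.068)):
    print(nm,f(x,y,h))
```

```text
pos [0.424  0.3493 0.1132] yaw 19.68
tipL [118.9 -21.2  32.3]
tipR [118.9  20.7  32.3]
shL [ 37.1 -25.6   2.2]
shR [37.1 24.6  2.2]
tL [113.6 -25.1  30.3]
tR [113.7  24.4  30.3]
baseL [141.8 -42.4 113.3]
baseR [147.8 121.1 113.3]
topL [143.8 -40.3  51.3]
topR [149.3 105.3  51.3]
smallEndL [70.6 58.8 23.2]
smallEndR [75.  84.7 23.2]
smallShL [133.8  61.7  45.3]
smallShR [138.5  88.2  45.3]
```

```bash
python3 -m handwheel '[{"linear":[0.006,0.001,0.007],"turn":0},{"linear":[0.012,0.001,0.0095],"turn":0},{"linear":[0.018,0.001,0.0115],"turn":0},{"linear":[0.024,0.001,0.0135],"turn":0},{"linear":[0.03,0.001,0.016],"turn":0},{"linear":[0.036,0.001,0.018],"turn":0},{"linear":[0.036,0.001,0.018],"turn":0}]'
python3 rel.py; python3 go.py .424 .349 .113 19.3
```

```text
clock: 16.2
position: [0.4593, 0.3608, 0.094]
orientation: [-0.0, 0.985, 0.171, 0.0]
force: [1.3, -0.3, -0.5]
gripper_width: 0.317
grasp_force: 48.4
tcp [0.4593 0.3608 0.094 ]
top 0
side 89
 tilt 23.0 d [ 0.895  0.216 -0.39 ] yaw 13.5 ctr [0.4945 0.352  0.0977] size [84.1 36. ] 24.0
 tip top [0.5233 0.3709 0.0839]
mm [-36.2  -0.7 -18.7] turn 0.4 pos [0.4584 0.3605 0.0943] yaw 19.7 tilt 0.04 j [ 0.56  0.6   1.59 -0.    0.95  1.79] t 16.3 F [1.4 0.3 0.4] w 0.317 g 48.3
```

```bash
python3 -m handwheel '[{"linear":[0.004,0,0.0015],"turn":0},{"linear":[0.008,0,0.003],"turn":0},{"linear":[0.012,0,0.0045],"turn":0},{"linear":[0.016,0,0.006],"turn":0},{"linear":[0.019,0,0.007],"turn":0},{"linear":[0.019,0,0.007],"turn":0}]'
python3 -m handwheel '[{"linear":[0.004,0,0.0015],"turn":0},{"linear":[0.008,0,0.003],"turn":0},{"linear":[0.012,0,0.0045],"turn":0},{"linear":[0.016,0,0.006],"turn":0},{"linear":[0.019,0,0.007],"turn":0},{"linear":[0.019,0,0.007],"turn":0}]'
python3 - <<'E'
from plant import *;from h import *
s=read_state();im,d=camera("wrist");np.savez("pics/w8.npz",im=im,d=d,p=s["position"],o=s["orientation"])
print(s["wrist_torque"].round(2))
E
```

```text
clock: 16.8
position: [0.4765, 0.367, 0.0871]
orientation: [-0.0, 0.985, 0.171, 0.0]
force: [1.8, 0.6, 0.4]
gripper_width: 0.317
grasp_force: 48.5
clock: 17.3
position: [0.4944, 0.3734, 0.0801]
orientation: [-0.0, 0.985, 0.171, 0.0]
force: [1.4, 1.1, 0.2]
gripper_width: 0.321
grasp_force: 48.5
[ 0.28 -0.68 -0.07]
```

Run:
```python
from plant import *;from h import *
z=np.load("pics/w8.npz");p=camera_params("wrist");T=q(z["o"]).as_matrix();im=z["im"];hsv=cv2.cvtColor(im,cv2.COLOR_RGB2HSV)
f=lambda u,v,h:(T.T@(wray(u,v,h,z["p"],z["o"],p)-z["p"])*1000).round(1)
prev=None
for v in range(0,230,6):
    print(v,hsv[v,326].tolist(),z["d"][v,326].round(3),end=" | ")
print()
for v in (190,170,150,140,130):
    g=np.nonzero((hsv[v,:,1]<60)&(hsv[v,:,2]>90))[0];g=g[(g>220)&(g<430)]
    if len(g): print(v,g.min(),g.max())
```

```text
0 [13, 186, 193] 0.14 | 6 [13, 187, 198] 0.139 | 12 [13, 183, 184] 0.139 | 18 [13, 182, 189] 0.139 | 24 [13, 185, 183] 0.138 | 30 [13, 183, 176] 0.138 | 36 [13, 183, 184] 0.137 | 42 [13, 184, 183] 0.138 | 48 [13, 182, 184] 0.136 | 54 [13, 178, 172] 0.136 | 60 [12, 178, 179] 0.136 | 66 [12, 179, 185] 0.136 | 72 [13, 176, 174] 0.136 | 78 [12, 162, 123] 0.138 | 84 [12, 112, 98] 0.143 | 90 [16, 45, 189] 0.15 | 96 [17, 45, 193] 0.15 | 102 [17, 46, 193] 0.15 | 108 [17, 44, 192] 0.149 | 114 [17, 44, 193] 0.149 | 120 [17, 44, 193] 0.149 | 126 [17, 44, 193] 0.148 | 132 [17, 42, 193] 0.149 | 138 [16, 43, 195] 0.148 | 144 [16, 44, 195] 0.147 | 150 [17, 42, 194] 0.147 | 156 [18, 42, 194] 0.148 | 162 [18, 44, 193] 0.148 | 168 [17, 42, 193] 0.146 | 174 [17, 44, 193] 0.148 | 180 [17, 44, 193] 0.145 | 186 [17, 43, 192] 0.145 | 192 [17, 44, 192] 0.144 | 198 [17, 44, 191] 0.145 | 204 [17, 44, 191] 0.146 | 210 [16, 44, 144] 0.144 | 216 [12, 105, 75] 0.136 | 222 [10, 107, 76] 0.133 | 228 [14, 135, 89] 0.135 | 
190 264 385
170 265 385
150 265 384
140 265 385
130 266 384
```

The blade passes under the cover board, with about 38 mm to go. I'll continue.

```bash
python3 -m handwheel '[{"linear":[0.005,0,0.0018],"turn":0},{"linear":[0.010,0,0.0036],"turn":0},{"linear":[0.015,0,0.0055],"turn":0},{"linear":[0.020,0,0.0073],"turn":0},{"linear":[0.025,0,0.009],"turn":0},{"linear":[0.029,0,0.0105],"turn":0},{"linear":[0.029,0,0.0105],"turn":0}]'
python3 -m handwheel '[{"linear":[0.002,0,0.0007],"turn":0},{"linear":[0.004,0,0.0015],"turn":0},{"linear":[0.006,0,0.002],"turn":0},{"linear":[0.008,0,0.003],"turn":0},{"linear":[0.008,0,0.003],"turn":0}]'
python3 go.py .53 .39 .06 19.3
python3 - <<'E'
from plant import *;from h import *
s=read_state();im,d=camera("wrist");hsv=cv2.cvtColor(im,cv2.COLOR_RGB2HSV)
print([(v,int(hsv[v,326,1]),int(hsv[v,326,2])) for v in range(80,230,5)])
E
```

```text
clock: 17.93
position: [0.522, 0.3832, 0.0694]
orientation: [-0.0, 0.985, 0.171, 0.0]
force: [2.3, -0.1, -0.0]
gripper_width: 0.315
grasp_force: 48.5
clock: 18.35
position: [0.5282, 0.3855, 0.0668]
orientation: [0.0, 0.985, 0.171, -0.0]
force: [-3.0, -0.4, 5.5]
gripper_width: 0.315
grasp_force: 49.1
mm [ 3.2 -3.7  6.8] turn 0.4 pos [0.5282 0.3855 0.0668] yaw 19.7 tilt 0.06 j [0.54 0.71 1.42 0.   1.01 1.77] t 18.35 F [-3.  -0.4  5.5] w 0.315 g 49.1
[(80, 185, 190), (85, 184, 182), (90, 183, 183), (95, 183, 187), (100, 183, 183), (105, 182, 175), (110, 180, 174), (115, 183, 180), (120, 183, 183), (125, 181, 182), (130, 181, 182), (135, 178, 181), (140, 179, 171), (145, 176, 172), (150, 175, 179), (155, 176, 183), (160, 173, 184), (165, 172, 173), (170, 149, 118), (175, 45, 198), (180, 45, 203), (185, 45, 202), (190, 43, 202), (195, 45, 202), (200, 43, 202), (205, 44, 202), (210, 47, 126), (215, 123, 91), (220, 116, 77), (225, 121, 78)]
```

```bash
python3 -m handwheel '[{"linear":[0.001,0,0.0004],"turn":0},{"linear":[0.002,0,0.0007],"turn":0},{"linear":[0.003,0,0.001],"turn":0},{"linear":[0.004,0,0.0015],"turn":0},{"linear":[0.004,0,0.0015],"turn":0}]'
python3 -m handwheel '[{"linear":[0.001,0,0.0004],"turn":0},{"linear":[0.002,0,0.0007],"turn":0},{"linear":[0.003,0,0.001],"turn":0},{"linear":[0.003,0,0.001],"turn":0}]'
python3 - <<'E'
from plant import *;from h import *
s=read_state();im,d=camera("wrist");hsv=cv2.cvtColor(im,cv2.COLOR_RGB2HSV)
print([(v,int(hsv[v,326,1]),int(hsv[v,326,2])) for v in range(165,222,2)])
E
```

```text
clock: 18.82
position: [0.5285, 0.3857, 0.066]
orientation: [0.001, 0.985, 0.171, -0.004]
force: [-27.6, -9.4, 34.6]
gripper_width: 0.322
grasp_force: 53.1
clock: 19.15
position: [0.5297, 0.3859, 0.0649]
orientation: [0.001, 0.985, 0.171, -0.005]
force: [-36.0, -14.4, 42.9]
gripper_width: 0.319
grasp_force: 54.2
[(165, 175, 186), (167, 175, 186), (169, 176, 180), (171, 171, 161), (173, 164, 138), (175, 148, 112), (177, 79, 136), (179, 46, 195), (181, 45, 206), (183, 46, 207), (185, 44, 207), (187, 44, 207), (189, 44, 207), (191, 43, 206), (193, 44, 205), (195, 44, 205), (197, 44, 205), (199, 44, 205), (201, 43, 196), (203, 43, 147), (205, 43, 126), (207, 43, 125), (209, 45, 125), (211, 45, 126), (213, 45, 125), (215, 51, 110), (217, 96, 72), (219, 108, 71), (221, 113, 72)]
```

Firm stop at about 36 N. I'll relax the push, release, wait, and look before leaving.

```bash
python3 -m handwheel '[{"linear":[-0.003,0,-0.001],"turn":0},{"linear":[-0.005,0,-0.002],"turn":0},{"linear":[-0.005,0,-0.002],"turn":0}]'
python3 -m handwheel '[{"linear":[0,0,0],"turn":0},{"linear":[0,0,0],"turn":0},{"linear":[0,0,0],"turn":0},{"linear":[0,0,0],"turn":0}]' 0.65 40
python3 -m handwheel '[{"linear":[0,0,-0.01],"turn":0},{"linear":[0,0,-0.03],"turn":0},{"linear":[0,0,-0.06],"turn":0},{"linear":[0,0,-0.1],"turn":0},{"linear":[0,0,-0.14],"turn":0},{"linear":[0,0,-0.17],"turn":0},{"linear":[0,0,-0.17],"turn":0},{"linear":[0,0,-0.17],"turn":0}]'
python3 - <<'E'
from plant import *;from h import *
s=read_state();im,d=camera("wrist");np.savez("pics/w9.npz",im=im,d=d,p=s["position"],o=s["orientation"]);hsv=cv2.cvtColor(im,cv2.COLOR_RGB2HSV)
print(s["gripper_width"],s["position"])
# wrist image centre column scan for board edge / blade / handle
print([(v,int(hsv[v,326,1]),int(hsv[v,326,2]),float(d[v,326].round(3))) for v in range(180,360,6)])
im,d=camera("side");W=world(d,camera_params("side"));np.savez("pics/side9.npz",im=im,d=d)
M=np.array([.5628,.3955,.065]);a=np.radians(19.3);ex=np.array([np.cos(a)*.9397,np.sin(a)*.9397,-.342]);ey=np.array([-np.sin(a),np.cos(a),0]);ez=np.cross(ex,ey)
L=(W-M)@np.stack([ex,ey,ez]).T*1000
hsv=cv2.cvtColor(im,cv2.COLOR_RGB2HSV)
m=(hsv[...,2]<120)&(L[...,0]>-110)&(L[...,0]<-5)&(abs(L[...,1])<25)&(abs(L[...,2])<40)
Q=L[m];print(len(Q),np.percentile(Q,[2,50,98],axis=0).round(1))
E
```

```text
clock: 19.45
position: [0.5297, 0.386, 0.0662]
orientation: [0.0, 0.985, 0.171, -0.0]
force: [-5.7, -2.0, 1.8]
gripper_width: 0.313
grasp_force: 48.8
clock: 19.78
position: [0.5307, 0.3864, 0.0662]
orientation: [-0.0, 0.985, 0.171, 0.0]
force: [-0.1, -0.1, -0.0]
gripper_width: 0.652
grasp_force: 0.0
clock: 20.45
position: [0.5312, 0.3867, 0.2392]
orientation: [-0.001, 0.985, 0.171, 0.002]
force: [-0.4, -0.8, 0.1]
gripper_width: 0.651
grasp_force: 0.0
0.6512076279829805 [0.53120788 0.38673087 0.23919367]
[(180, 50, 132, 0.3089999854564667), (186, 155, 79, 0.3059999942779541), (192, 173, 103, 0.3050000071525574), (198, 141, 67, 0.3050000071525574), (204, 147, 66, 0.3050000071525574), (210, 176, 122, 0.3050000071525574), (216, 143, 68, 0.3050000071525574), (222, 148, 67, 0.3050000071525574), (228, 151, 66, 0.3050000071525574), (234, 152, 72, 0.30399999022483826), (240, 160, 83, 0.30300000309944153), (246, 181, 137, 0.30300000309944153), (252, 157, 73, 0.30300000309944153), (258, 152, 74, 0.3050000071525574), (264, 161, 73, 0.3019999861717224), (270, 70, 69, 0.30300000309944153), (276, 79, 71, 0.30300000309944153), (282, 152, 74, 0.3019999861717224), (288, 153, 192, 0.41100001335144043), (294, 151, 192, 0.41200000047683716), (300, 148, 171, 0.4129999876022339), (306, 143, 175, 0.414000004529953), (312, 145, 186, 0.4180000126361847), (318, 144, 184, 0.4189999997615814), (324, 146, 187, 0.42100000381469727), (330, 146, 187, 0.42399999499320984), (336, 147, 187, 0.42500001192092896), (342, 145, 194, 0.4269999861717224), (348, 143, 193, 0.4300000071525574), (354, 148, 178, 0.4320000112056732)]
348 [[-86.7 -16.8 -14.1]
 [-52.7 -11.2  -0.4]
 [ -7.3   9.4   9. ]]
```

```bash
python3 -m handwheel '[{"linear":[-0.04,0,-0.02],"turn":0},{"linear":[-0.08,0,-0.04],"turn":0},{"linear":[-0.1,0.04,-0.04],"turn":0},{"linear":[-0.1,0.08,-0.04],"turn":0},{"linear":[-0.1,0.12,-0.04],"turn":0},{"linear":[-0.1,0.16,-0.04],"turn":0},{"linear":[-0.1,0.2,-0.04],"turn":0},{"linear":[-0.1,0.24,-0.04],"turn":0}]'
python3 - <<'E'
from plant import *;from h import *
im,d=camera("top");W=world(d,camera_params("top"));np.savez("pics/top9.npz",im=im,d=d)
M=np.array([.5628,.3955,.0655]);a=np.radians(19.3);ex=np.array([np.cos(a)*.9397,np.sin(a)*.9397,-.342]);ey=np.array([-np.sin(a),np.cos(a),0]);ez=np.cross(ex,ey)
L=(W-M)@np.stack([ex,ey,ez]).T*1000
hsv=cv2.cvtColor(im,cv2.COLOR_RGB2HSV)
for nm,y0 in(("wide",0),("small",-74)):
    b=(abs(L[...,1]-y0)<32)&(abs(L[...,2]-5)<25)&(L[...,0]<25)&(L[...,0]>-110)
    H=L[b&(hsv[...,2]<125)&(L[...,2]>5)];G=L[b&(hsv[...,1]<75)&(hsv[...,2]>110)&(L[...,0]>-8)]
    print(nm,len(H),len(G))
    if len(H)>20:
        c,n,k=planefit(H/1000);Q=H[k];dr=np.polyfit(Q[:,0],Q[:,2],1)[0]
        print(" handle x",np.percentile(Q[:,0],[1,99]).round(1),"y",np.percentile(Q[:,1],[2,98]).round(1),"z med",np.median(Q[:,2]).round(1),"slope deg",np.degrees(np.arctan(dr)).round(1))
    if len(G): print(" blade x",np.percentile(G[:,0],[2,98]).round(1),"y",np.percentile(G[:,1],[2,98]).round(1),"z",np.median(G[:,2]).round(1))
E
```

```text
clock: 21.22
position: [0.5166, 0.1246, 0.2752]
orientation: [-0.0, 0.985, 0.171, -0.001]
force: [0.3, 0.3, -0.2]
gripper_width: 0.649
grasp_force: 0.0
wide 466 186
 handle x [-85.   18.3] y [-22.4  16.9] z med 8.0 slope deg 2.6
 blade x [-0.8 19.2] y [-23.3  24.2] z 1.4
small 288 118
 handle x [-77.4  18.6] y [-97.3 -50.4] z med 7.4 slope deg 2.2
 blade x [-1.1 19.2] y [-87.6 -58.3] z 2.0
```

The wide scraper matches the correctly stored small one: its shoulder is at the mouth, the handle end is offset by the same amount, and the droop is similar. I'll hand in.

```bash
python3 -c "
from plant import *
print(sign_off())"
```

```text
the job is handed in; nothing more can be done
None
```

The wide scraper is in the wide slot, blade first, with its handle against the block; it has been let go, the small scraper was left alone, and the job was handed in at about 21 s.

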